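# Close the contact grill and hold it tilted at the drain mark

## Task

The contact grill has to drain into the drip pan behind it. First close it: bring its raised lid fully down, without slamming it, until the two shells meet edge to edge; then lift the closed grill by the lower shell's own handle (the right one of the two black bars) until the pointer on its left side meets the index clip on the quadrant scale, and finish while still holding it there with the gripper, the lid still shut. Leave the index clip where it is set and do not disturb the mill, mug, spice jar or lemon.

Things in the scene. Friction and masses are not known exactly. Their poses are not given: they have to be found in the camera images.
- grill_base: Grey stand of the grill, fixed, 190 x 236 x 17 mm, steel drip pan behind. Origin: centre of its underside; x from the handles (front, towards the robot) to the hinge (rear), y to the grill's left, z up. Hinge line 80 mm along +x, 65 mm up. A 3 mm thick quadrant strip stands at its left side, 120 mm to +y, up to about 170 mm high.
- hinge (a point): Middle of the hinge line, which runs along the stand's y axis, 65 mm above the worktop. The lower shell, the lid and the index clip all turn about this line; its orientation is that of the stand.
- grill (a joint): Tilt of the lower shell (which carries the lid) about the hinge, rad: 0 = resting level on the stand (start), grows as the front is lifted, stop at 0.95. Free-moving: it falls back when let go; shell 160 x 200 x 33 mm, about 0.45 kg, plus lid 0.30 kg (up to about 4 N at the bar).
- lid (a joint): Angle of the lid relative to the lower shell, rad: 0 = shut, rims edge to edge; larger = more open (starts 0.7 to 1.1). Stiff hinge (0.45 N m): the lid stays at any angle and must be brought all the way down. The lid is a shell of 160 x 200 x 33 mm.
- lid_bar (a point): Middle of the lid's handle, a round black bar 12 mm thick, 80 mm long, parallel to the hinge, on the left half of the front (55 mm left of the middle). It stands 50 mm out from the lid's front wall, only its two end arms between; with the lid shut 215 mm in front of the hinge line and 12 mm above the rims' plane (which holds the hinge line). Turns with the lid.
- grill_bar (a point): Middle of the lower shell's handle, a like bar (12 mm thick, 80 mm long) on the right half of the front (55 mm right of the middle); at rest 215 mm in front of the hinge line, 12 mm below the rims' plane, 53 mm above the worktop; 50 mm out from the shell's front wall. The shut lid reaches 47 mm above this bar. Turns with the lower shell.
- pointer_tip (a point): Tip of the thin black pointer on the left side of the lower shell, 145 mm from the hinge line; it moves along the quadrant with joint grill.
- index (a joint): Angle at which the index clip is set on the quadrant, rad, on the same scale as joint grill: the pointer meets the clip when joint grill equals this. Set between 0.35 and 0.65; stiff, to be left alone.
- index_tip (a point): Point on the index clip (a small black block with a steel thumb screw, riding on the rim of the quadrant strip) where the pointer tip comes to lie when the grill is at the mark; 145 mm from the hinge line.
- mill: Wooden pepper mill, 58 mm across and 160 mm high, standing to the right; origin at the centre of its underside. Bystander.
- mug: Pale mug with a handle, 86 x 122 x 90 mm, standing front right; origin at its underside. Bystander.
- spice_jar: Spice jar with a dark cap, 41 mm across and 105 mm high, front left; origin at the centre of its underside. Bystander.
- lemon: Lemon, 71 x 53 x 51 mm, lying front left; origin at its underside. Bystander.

How it is judged:
By the outcome, as a careful person would: the job done as asked, in the order asked, and still so for the second after the job is handed in, while the arm keeps its last pose, push and grip.
It also fails if it takes over 45 s, if anything falls off the work surface, if the arm or the gripper's body presses on something with over 40 N, if the wrist force passes 120 N, or if a joint passes its speed limit or range.

## Robot

A 6-joint arm with a two-finger parallel gripper is mounted at the origin on a cart in front of the work surface, level with it; the furniture and walls round the work are solid. World frame = base frame: x ahead of the robot, y to its left, z up, the work surface at z = 0. Lengths are in m, angles in rad, forces in N, time in s.
With the tool pointing down it reaches from about 0.25 to 0.725 m from the base axis. Payload 4 kg.
Tool frame: the origin (TCP) lies midway between the tips of the shut fingers; the grasp point (between the pads) lies 19 mm behind it; z points along the fingers, y is the line along which they close (so a half turn about z gives the same grasp; the last joint's range is limited). The gripper opens to 85 mm and grips with 20 to 120 N. Pads are 22 mm wide; open, the fingers measure 114 mm over their backs; the gripper's body (76 mm by 85 mm) begins 54 mm behind the grasp point. The pads swing forward as they close: fully open they stand 13 mm farther back than shut.
Start: joints at [1.235, 0.241, 0.005, 1.335, 0, 1.571], TCP at [0.165, 0.472, 0.231] pointing down, gripper open.
Joint ranges: [-2.72, 2.72], [-1.05, 1.87], [-1.09, 1.28], [-1.99, 2.15], [-1.42, 1.44], [-3.14, 3.14]. Speed limits (rad/s): [2.79, 2.79, 3.14, 3.14, 3.14, 3.14].

## Interface

Orientations are given as a unit quaternion [x, y, z, w].
In Python, from workcell import monitor, vision, job gives the robot as it stands.
- The arm moves only by the tool move_arm, never from a script. Its argument "moves" is a list that holds one entry, the list of rows, each a list of 5 numbers: the shift along the world's x, y, z in m, then the turn about the world's z in degrees, then the opening in per cent of the stroke, from 0 (shut) to 100 (fully open). In form: [[[x, y, z, turn, gripper], ...]]. A call has 1 to 5 rows; each row is the pose to reach, as a shift and turn from the pose commanded when the call began; what a row does not reach only later rows make up. A row lasts 1/8 s, in which the tool goes at most 62.5 mm and 10.7 degrees, less where a joint would pass 70% of its speed; a pose out of reach is approached as far as the arm can. A call with a gripper value outside its range is refused whole. The fingers move at their own pace and stop on an object; the grip force is fixed at half the most. Time passes only in rows, so rows that repeat a pose let the fingers close. It gives the time, the measured TCP pose, the force, the opening and the grip force at its end, in the units of the state.
- monitor.get_obs(): the state, without advancing time (a new reading comes with each control period).
- vision.camera(name): name is "side" or "top" or "wrist"; returns a dict with "color" (400x640x3 uint8, red, green, blue), "camera_matrix" (3x3 intrinsics, pixels), "k1" (the pictures are not rectified: a ray, as slopes to the right and down, at radius r is drawn at 1 + k1 r^2 times it, then the intrinsics apply), "eye" and "attitude" of the camera in the world; the wrist camera has in their place "hand_eye" (4x4, takes a point from camera to tool coordinates, whose origin is the TCP and whose axes are the flange's). Camera axes: x right, y up, looking along -z (the intrinsics and any distortion apply to the point x, -y, -z); pixel columns grow to the right and rows downward; lengths in m; the calibration is good to about 2 mm. A picture is of the moment at which its call begins: read the wrist's pose just before it. There is no depth.
- job.job_done(): hands the job in; it is judged then, once.
The state is a dict: "clock": time; "joint_pos": joint angles; "joint_vel": joint speeds; "tau": joint torques, N m; "eef_pos": TCP position; "tool_rot": TCP orientation; "ft_force": force on the tool from outside, world axes, zero at the start; "ft_torque": the same for the moment, N m; "grip_width": finger opening in m; "grasp_force": force on a finger pad.
Only numpy, scipy, OpenCV 4.12 (cv2) and the standard library are available. Lean on these libraries where they do the work, as an engineer would, in place of code of your own. Each camera call takes 0.05 s, during which the arm holds its last target. There are 200 camera calls.

## Working session

There is one attempt and no reset: what is moved stays moved. The work goes in short steps, Python scripts to look and compute and a tool call to move; the robot and the scene stay as the last step left them, time stands still between calls to the robot, and variables do not carry over. Pictures are saved under pics/ and viewed, at most 10 in all, crops included, and the job is handed in when it is done.

Besides the shell and the picture viewer there is one more tool, called after "Request:" in YAML: its name, and indented under it one key for each argument. move_arm: Moves the arm, as the interface text tells. Its arguments: {"type":"object","properties":{"moves":{"type":"array","items":{"type":"array","items":{"type":"array","items":{"type":"number"}}}}},"required":["moves"]}

```bash
ls; mkdir -p pics; cat > h.py <<'E'
import numpy as np, cv2
from scipy.spatial.transform import Rotation as R
from workcell import monitor, vision, job
def snap(n,f=None):
    o=monitor.get_obs(); c=vision.camera(n); c['obs']=o
    if f: cv2.imwrite('pics/'+f+'.png',c['color'][:,:,::-1])
    return c
def pose(c):
    if 'eye' in c:
        a=np.array(c['attitude'],float); 
        Rm=a if a.shape==(3,3) else R.from_quat(a).as_matrix()
        return Rm,np.array(c['eye'],float)
    o=c['obs']; T=np.array(c['hand_eye']); q=R.from_quat(o['tool_rot']).as_matrix()
    return q@T[:3,:3], q@T[:3,3]+np.array(o['eef_pos'])
def ray(c,u,v):
    K=np.array(c['camera_matrix']); d=np.array([(u-K[0,2])/K[0,0],(v-K[1,2])/K[1,1]])
    s=d.copy()
    for _ in range(30): s=d/(1+c['k1']*(s@s))
    Rm,e=pose(c); w=Rm@np.array([s[0],-s[1],-1.]); return e,w/np.linalg.norm(w)
def proj(c,P):
    Rm,e=pose(c); K=np.array(c['camera_matrix']); p=Rm.T@(np.array(P)-e)
    s=np.array([p[0],-p[1]])/-p[2]; s=s*(1+c['k1']*(s@s)); return K[0,0]*s[0]+K[0,2],K[1,1]*s[1]+K[1,2]
def onplane(c,u,v,z):
    e,w=ray(c,u,v); return e+w*(z-e[2])/w[2]
def tri(r):
    A=np.zeros((3,3));b=np.zeros(3)
    for e,w in r: M=np.eye(3)-np.outer(w,w);A+=M;b+=M@e
    return np.linalg.solve(A,b)
E
python3 - <<'E'
from h import *
for n in ['side','top','wrist']:
    c=snap(n,n+'0'); print(n,c['camera_matrix'],c['k1'],pose(c)); print(c.get('attitude'))
print(c['obs'])
E
```

```text
pics
side [[448.55687991   0.         317.77253243]
 [  0.         448.55687991 201.14629812]
 [  0.           0.           1.        ]] -0.12193857448658375 (array([[-0.92168419,  0.15238742, -0.35675808],
       [-0.38772656, -0.33127112,  0.86019042],
       [ 0.01289855,  0.9311485 ,  0.364412  ]]), array([0.01007314, 1.36257654, 0.62640401]))
[-0.10627197  0.55362466  0.80891398 -0.16692565]
top [[376.90400264   0.         321.52424229]
 [  0.         376.90400264 204.95038976]
 [  0.           0.           1.        ]] -0.04164487011628019 (array([[ 0.01097215,  0.98583769, -0.16734294],
       [-0.99982573,  0.01334402,  0.01305583],
       [ 0.01510395,  0.16717053,  0.9858123 ]]), array([0.32463939, 0.08743599, 1.32982954]))
[ 0.05435033 -0.064342   -0.70026712  0.708895  ]
wrist [[320.36867028   0.         322.13307575]
 [  0.         320.36867028 204.46035358]
 [  0.           0.           1.        ]] -0.051213160228521605 (array([[ 3.30153556e-01, -9.10728713e-01, -2.48136736e-01],
       [ 9.43927207e-01,  3.18608041e-01,  8.65467706e-02],
       [ 2.37730208e-04, -2.62796740e-01,  9.64851189e-01]]), array([0.1027356 , 0.49403407, 0.37261863]))
None
{'clock': 0.1, 'joint_pos': array([ 1.23501316e+00,  2.41297843e-01,  3.86616398e-03,  1.33521292e+00,
       -2.77767824e-05,  1.57081469e+00]), 'joint_vel': array([-0.00127298, -0.00145652,  0.00216418,  0.00132145, -0.0008774 ,
        0.00187247]), 'tau': array([ 4.31994395e-04, -3.73136616e+01,  2.53010505e+01,  1.08336928e-02,
        4.40741383e-05,  2.98230262e-06]), 'eef_pos': array([0.16457547, 0.47153813, 0.23052462]), 'tool_rot': array([ 1.67112920e-01,  9.85937330e-01, -9.13464471e-04, -1.40725354e-04]), 'ft_force': array([-0.18429903, -0.41971252, -0.28457798]), 'ft_torque': array([ 0.06293559, -0.00439792,  0.03810039]), 'grasp_force': 0.0, 'grip_width': 0.08564670918799772}
```

View pics/side0.png

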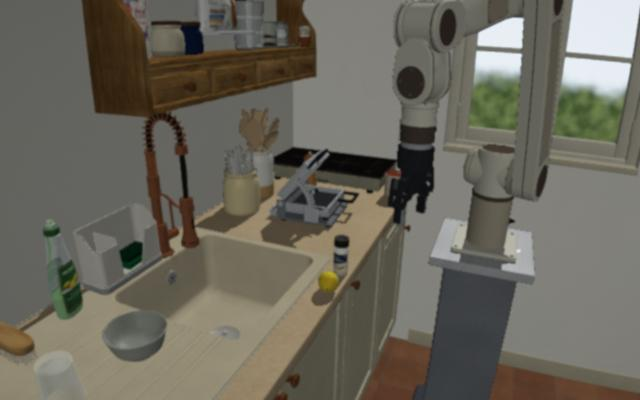

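View pics/top0.png

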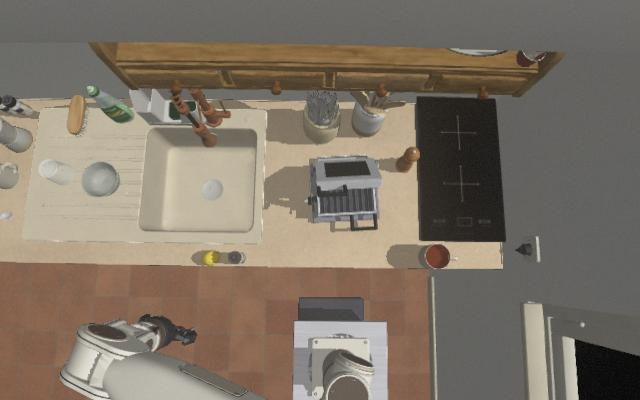

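Side view: the grill with its lid open at about (310,195). Jar and lemon are at (340,255) and (328,282). Top view: grill around (345,190), its lower handle at (363,225), mill (408,158), mug (437,256). Next I'll enlarge the grill.

```bash
python3 - <<'E'
from h import *
a=cv2.imread('pics/side0.png')[140:235,260:370]; b=cv2.imread('pics/top0.png')[145:240,295:405]
f=lambda i:cv2.resize(i,None,fx=7,fy=7,interpolation=cv2.INTER_CUBIC)[:, :]
im=np.hstack([f(a)[:, :],f(b)]); im=cv2.resize(im,None,fx=.52,fy=.52,interpolation=cv2.INTER_AREA)
# grid ticks each 10px
s=7*.52
for k in range(0,220,10):
    x=int(k*s); cv2.line(im,(x,0),(x,5),(0,0,255),1)
for k in range(0,95,10):
    cv2.line(im,(0,int(k*s)),(5,int(k*s)),(0,0,255),1)
cv2.imwrite('pics/crop1.png',im); print(im.shape)
c=vision.camera('top')
for u,v in [(311,221),(379,221),(363,225),(340,158)]: print(onplane(c,u,v,0.03))
E
```

```text
(346, 801, 3)
[0.48827369 0.10614388 0.03      ]
[ 0.49127115 -0.1307069   0.03      ]
[ 0.47657507 -0.07468651  0.03      ]
[0.71662105 0.00595968 0.03      ]
```

View pics/crop1.png

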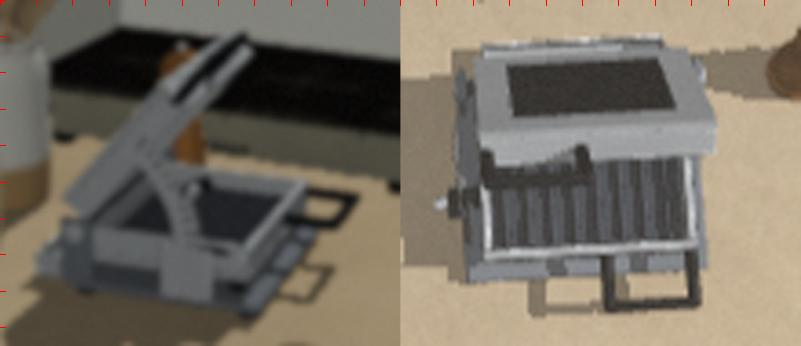

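Request:
move_arm:
  moves:
    - [[0.02,-0.03,0.05,-8,100],[0.04,-0.08,0.09,-17,100],[0.07,-0.13,0.12,-26,100],[0.1,-0.18,0.15,-35,100],[0.12,-0.23,0.17,-44,100]]

```text
clock: 0.82
eef_pos: [0.2835, 0.2453, 0.4003]
tool_rot: [0.526, 0.85, 0.001, 0.0]
ft_force: [1.2, 0.2, 0.7]
grip_width: 0.0856
grasp_force: 0.0
```

Request:
move_arm:
  moves:
    - [[0.02,-0.05,0,-8,100],[0.04,-0.1,0,-16,100],[0.05,-0.15,0,-24,100],[0.06,-0.2,0,-28,100],[0.06,-0.2,0,-28,100]]

```text
clock: 1.45
eef_pos: [0.343, 0.0439, 0.3992]
tool_rot: [0.717, 0.697, -0.0, 0.0]
ft_force: [-0.7, 0.6, 0.5]
grip_width: 0.0854
grasp_force: 0.0
```

```bash
python3 - <<'E'
from h import *
c=snap('wrist','w1'); print(c['obs']['clock'],c['obs']['eef_pos'],c['obs']['tool_rot'],c['obs']['joint_pos'])
c=vision.camera('top')
for n,u,v,z in [('stL',313.4,222.5,.017),('stR',378,219.2,.017),('gbL',351.9,228.8,.053),('gbR',376.9,228,.053),('lbL',318.9,195.3,.24),('lbR',345.8,193.9,.24)]: print(n,onplane(c,u,v,z))
E
```

```text
1.45 [0.34298055 0.0438591  0.39924177] [ 7.17459692e-01  6.96599983e-01 -2.02728990e-04  1.12534182e-04] [ 1.27557585e-01 -7.91665835e-02  8.45524507e-02  1.73470486e+00
 -4.23251610e-04  1.72785511e+00]
stL [0.48472494 0.09783983 0.017     ]
stR [ 0.49928121 -0.1294412   0.017     ]
gbL [ 0.46040669 -0.03382791  0.053     ]
gbR [ 0.46416965 -0.11931485  0.053     ]
lbL [0.53836608 0.08104943 0.24      ]
lbR [0.54368634 0.00171754 0.24      ]
```

View pics/w1.png

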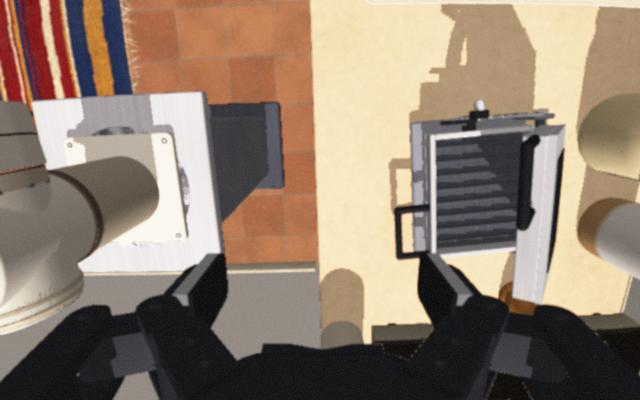

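Wrist view: the lower bar runs from (398,208) to (398,258), the lid bar from about (533,140) to (524,226), the stand's front-left corner is at (413,122), and the clip with its screw at (480,112).

```bash
python3 - <<'E'
from h import *
c=snap('wrist'); t=snap('top')
for n,a,b in [('lbL',(533,141),(318.9,195.3)),('lbR',(524,225),(345.8,193.9)),('gbL',(398,209),(352,228.8)),('gbR',(398,258),(376.9,228))]:
    r=[ray(c,*a),ray(t,*b)]; P=tri(r); print(n,P,[np.linalg.norm(np.cross(P-e,w)) for e,w in r])
print(onplane(c,398,209,.053),onplane(c,398,258,.053),onplane(c,413,122,.017))
f=cv2.resize(c['color'][90:310,385:585,::-1],None,fx=2.7,fy=2.7,interpolation=cv2.INTER_CUBIC)
for k in range(0,200,20): cv2.line(f,(int(k*2.7),0),(int(k*2.7),6),(0,0,255),1)
for k in range(0,220,20): cv2.line(f,(0,int(k*2.7)),(6,int(k*2.7)),(0,0,255),1)
cv2.imwrite('pics/w1c.png',f); print(f.shape)
E
```

```text
lbL [0.53713687 0.08564673 0.2500156 ] [np.float64(0.00459628492842228), np.float64(0.00459628492842228)]
lbR [0.54457198 0.00403135 0.24205824] [np.float64(0.002512158154475507), np.float64(0.002512158154475518)]
gbL [ 0.46378116 -0.03416704  0.03936776] [np.float64(0.0023181715994510855), np.float64(0.002318171599451001)]
gbR [ 0.46740742 -0.12071914  0.0394614 ] [np.float64(0.0019257320203897082), np.float64(0.0019257320203896887)]
[ 0.46243809 -0.02891557  0.053     ] [ 0.46582842 -0.11366142  0.053     ] [0.49013026 0.10459064 0.017     ]
(594, 540, 3)
```

View pics/w1c.png

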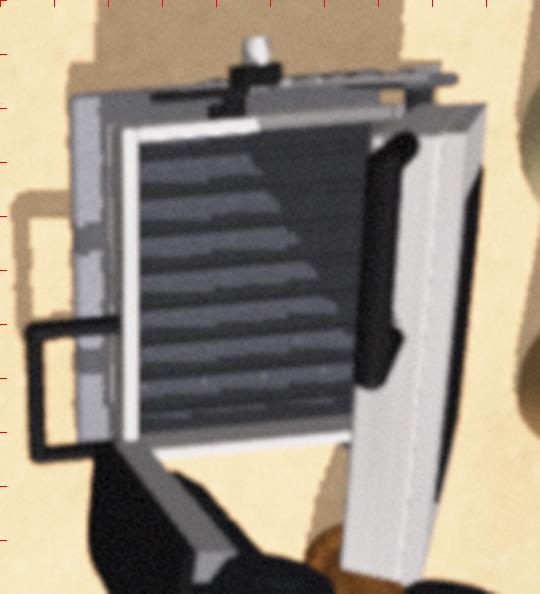

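Crop: the lid bar's centre line runs from px (527,147) to (523,229), the lower bar from (398.7,210) to (398.7,258.5).

```bash
python3 - <<'E'
from h import *
c=snap('wrist'); t=snap('top'); s=snap('side')
for n,a,b in [('lbL',(526,146.5),(319,195)),('lbR',(523,229.5),(345.8,193.9)),('lbM',(524.5,188),(332.4,194.5))]:
    r=[ray(c,*a),ray(t,*b)]; P=tri(r); print(n,P,[np.linalg.norm(np.cross(P-e,w)) for e,w in r], 'side px',proj(s,P))
for yaw in (0.042,):
  X=np.array([np.cos(yaw),np.sin(yaw),0]);Y=np.array([-X[1],X[0],0])
  for hx in (.670,.677):
    H=np.array([hx,-.008,.065])
    for th in (.8,.9,1.0):
      P=H+.055*Y+X*(-.215*np.cos(th)+.012*np.sin(th))+np.array([0,0,.215*np.sin(th)+.012*np.cos(th)])
      print(hx,th,P,proj(c,P),proj(t,P))
E
```

```text
lbL [0.54073212 0.08315898 0.23508664] [np.float64(0.0024717724950665543), np.float64(0.0024717724950665413)] side px (np.float64(318.3720346457059), np.float64(157.25664377574654))
lbR [0.54341259 0.00305912 0.2444835 ] [np.float64(0.0011702074818558499), np.float64(0.0011702074818558976)] side px (np.float64(326.92122759747434), np.float64(148.56253075954186))
lbM [0.54250583 0.04322307 0.23827257] [np.float64(0.0021843067856675393), np.float64(0.0021843067856675)] side px (np.float64(322.6013791095785), np.float64(153.24908151322637))
0.67 0.8 [0.52663152 0.04102353 0.22759204] (np.float64(501.8538433806257), np.float64(190.08692234607844)) (np.float64(332.2735758104334), np.float64(200.1592952858384))
0.67 0.9 [0.54355403 0.04173469 0.24087461] (np.float64(525.7592061809764), np.float64(192.03474059102254)) (np.float64(332.2624642499042), np.float64(193.6979459547048))
0.67 1.0 [0.56171687 0.04249798 0.25239989] (np.float64(551.3340529192996), np.float64(193.6406461132637)) (np.float64(332.209740490302), np.float64(186.83043498411863))
0.677 0.8 [0.53363152 0.04102353 0.22759204] (np.float64(508.4918003717636), np.float64(189.96872213047027)) (np.float64(332.28806248251055), np.float64(197.84666851452263))
0.677 0.9 [0.55055403 0.04173469 0.24087461] (np.float64(532.5713485203626), np.float64(191.91224186986219)) (np.float64(332.2770010769356), np.float64(191.37100656366653))
0.677 1.0 [0.56871687 0.04249798 0.25239989] (np.float64(558.2694088231225), np.float64(193.51439755769556)) (np.float64(332.2243421281869), np.float64(184.49366452344387))
```

Request:
move_arm:
  moves:
    - [[0.06,0,-0.02,2,60],[0.12,0,-0.05,4,60],[0.17,0,-0.08,4,60],[0.198,0,-0.1,4,60],[0.198,0,-0.1,4,60]]

```text
clock: 2.42
eef_pos: [0.541, 0.048, 0.2956]
tool_rot: [0.689, 0.725, -0.002, -0.002]
ft_force: [0.2, 0.3, 0.1]
grip_width: 0.0512
grasp_force: 0.0
```

```bash
python3 - <<'E'
from h import *
c=snap('wrist','w2'); print(c['obs']['clock'],c['obs']['eef_pos'],c['obs']['grip_width'],c['obs']['joint_pos'])
print(proj(c,[.542,.042,.239]),proj(c,[.5435,.002,.239]),proj(c,[.54,.082,.239]))
E
```

```text
2.425 [0.54099108 0.04798138 0.2956278 ] 0.0511922565104071 [8.84127256e-02 3.18159489e-01 2.75438816e-01 1.53445461e+00
 8.48902228e-05 1.60892790e+00]
(np.float64(322.3399469145824), np.float64(232.40046023217133)) (np.float64(321.6281953139157), np.float64(286.7424360298586)) (np.float64(322.32954782187903), np.float64(172.076539140711))
```

View pics/w2.png

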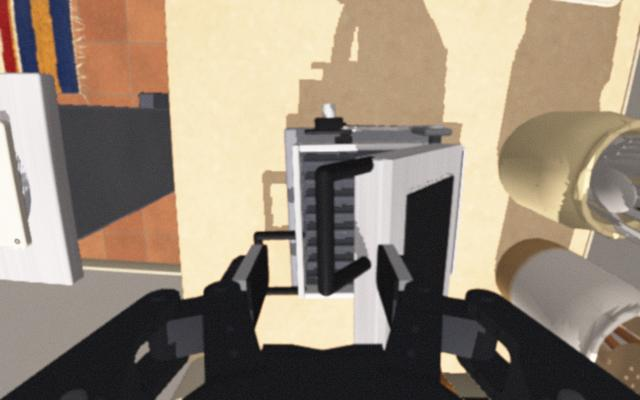

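Wrist view 2: the lid bar stands between the fingers, running from (323,168) to (327,292), slightly clockwise of the tool.

```bash
python3 - <<'E'
from h import *
c=snap('wrist')
g=cv2.cvtColor(c['color'],cv2.COLOR_RGB2GRAY)
for v in range(175,291,15):
    r=g[v,300:350]; k=np.where(r<45)[0]; print(v,300+k.min() if len(k) else None,300+k.max() if len(k) else None, end=' | ')
    
for z in (.235,.24,.245,.25):
    print(z,onplane(c,323,170,z),onplane(c,327,290,z))
# front rim line / stand edge at z
for p in [(298,148,.065),(302,297,.065),(288,128,.017),(258,237,.053),(330,112,.12)]: print(p,onplane(c,*p))
w1=dict(c); w1['obs']=dict(eef_pos=[0.34298055,0.0438591,0.39924177],tool_rot=[.71745969,.69659998,-.00020273,.00011253])
for a,b in [((526,146.5),(323,170)),((523,229.5),(327,290)),((524.5,188),(325,229))]:
    print(tri([ray(w1,*a),ray(c,*b)]))
E
```

```text
175 315 349 | 190 316 334 | 205 317 333 | 220 318 333 | 235 318 333 | 250 319 333 | 265 319 349 | 280 318 349 | 0.235 [0.53996457 0.08232989 0.235     ] [ 0.54717112 -0.00384674  0.235     ]
0.24 [0.53992905 0.08312015 0.24      ] [ 0.54695955 -0.00095126  0.24      ]
0.245 [0.53989352 0.08391041 0.245     ] [0.54674797 0.00194421 0.245     ]
0.25 [0.539858   0.08470067 0.25      ] [0.5465364  0.00483968 0.25      ]
(298, 148, 0.065) [0.51094775 0.07969192 0.065     ]
(302, 297, 0.065) [ 0.52194919 -0.11441237  0.065     ]
(288, 128, 0.017) [0.49372782 0.10015711 0.017     ]
(258, 237, 0.053) [ 0.46188075 -0.03744229  0.053     ]
(330, 112, 0.12) [0.54468386 0.12074831 0.12      ]
[0.54006806 0.08138622 0.2377898 ]
[ 0.54732658 -0.00292003  0.23869731]
[0.5436299  0.04111034 0.23738058]
```

Request:
move_arm:
  moves:
    - [[0.003,-0.006,-0.02,0.5,40],[0.003,-0.006,-0.045,0.5,40],[0.003,-0.006,-0.06,0.5,40],[0.003,-0.006,-0.073,0.5,40],[0.003,-0.006,-0.073,0.5,40]]

```text
clock: 3.15
eef_pos: [0.5432, 0.0409, 0.226]
tool_rot: [0.687, 0.727, -0.0, -0.0]
ft_force: [-0.9, 0.6, 0.0]
grip_width: 0.0339
grasp_force: 0.0
```

```bash
python3 - <<'E'
from h import *
c=snap('wrist','w3'); print(c['obs']['clock'],c['obs']['eef_pos'],c['obs']['ft_force'],c['obs']['joint_pos'])
print(proj(c,[.5435,.041,.239]))
E
```

```text
3.15 [0.54316346 0.04085894 0.2260475 ] [-0.91173784  0.55143376  0.04632996] [ 7.50942221e-02  3.32586058e-01  1.16721455e-01  1.35589082e+00
 -2.08236608e-05  1.58864964e+00]
(np.float64(320.8649247128683), np.float64(273.36277199742005))
```

View pics/w3.png

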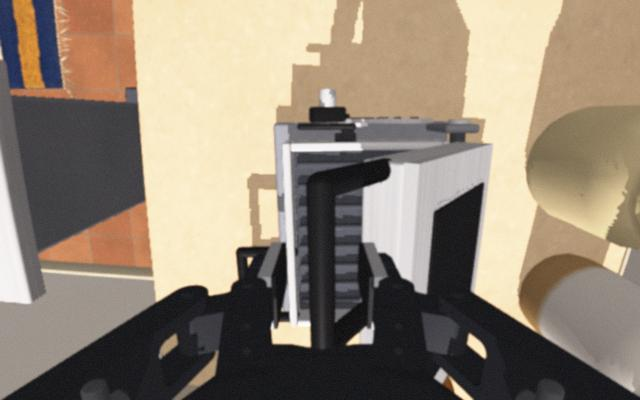

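The bar sits centred between the fingers (px 322, pads at 280 and 365). I'll close on it.

Request:
move_arm:
  moves:
    - [[0,0,-0.005,0,20],[0,0,-0.005,0,0],[0,0,-0.005,0,0],[0,0,-0.005,0,0],[0,0,-0.005,0,0]]

```text
clock: 3.82
eef_pos: [0.5433, 0.0407, 0.2213]
tool_rot: [0.687, 0.727, -0.0, -0.0]
ft_force: [-3.8, 0.1, 1.2]
grip_width: 0.0096
grasp_force: 58.5
```

```bash
python3 - <<'E'
from h import *
o=monitor.get_obs(); print(o)
E
python3 - <<'E'
import numpy as np
# arc shift of bar relative start: theta from .885 to 0 then offset
r=.2153;a0=.0557;yaw=np.radians(3.5)
for th0 in (.885,):
  p=lambda t:np.array([-r*np.cos(t+a0),r*np.sin(t+a0)])
  for t in np.linspace(th0,0,16):
    d=p(t)-p(th0); print(round(t,3),np.round([d[0]*np.cos(yaw),d[0]*np.sin(yaw),d[1]],4))
E
```

```text
{'clock': 3.825, 'joint_pos': array([7.47302784e-02, 3.34799677e-01, 1.07554140e-01, 1.34445033e+00,
       5.69929316e-05, 1.58854981e+00]), 'joint_vel': array([ 7.45668287e-04, -6.11031266e-05, -6.01679558e-04, -6.16935788e-04,
       -1.99519370e-03, -3.24676371e-04]), 'tau': array([-2.31439043e-01, -4.10535085e+01,  2.65439576e+01, -1.45007584e+00,
       -3.97514307e-02,  1.39709087e-01]), 'eef_pos': array([0.5433419 , 0.04069719, 0.22132422]), 'tool_rot': array([ 6.86678185e-01,  7.26961393e-01, -3.13199687e-04, -3.24054063e-04]), 'ft_force': array([-3.8100618 ,  0.13244537,  1.19350371]), 'ft_torque': array([-0.06498441,  0.78378309,  0.14931953]), 'grasp_force': 58.524863719940186, 'grip_width': 0.009575440321189701}
0.885 [0. 0. 0.]
0.826 [-0.01   -0.0006 -0.0078]
0.767 [-0.0196 -0.0012 -0.0161]
0.708 [-0.0286 -0.0017 -0.0251]
0.649 [-0.0371 -0.0023 -0.0345]
0.59 [-0.045  -0.0028 -0.0444]
0.531 [-0.0523 -0.0032 -0.0548]
0.472 [-0.059  -0.0036 -0.0655]
0.413 [-0.0651 -0.004  -0.0767]
0.354 [-0.0705 -0.0043 -0.0882]
0.295 [-0.0752 -0.0046 -0.1   ]
0.236 [-0.0792 -0.0048 -0.112 ]
0.177 [-0.0825 -0.005  -0.1243]
0.118 [-0.085  -0.0052 -0.1367]
0.059 [-0.0869 -0.0053 -0.1493]
0.0 [-0.0879 -0.0054 -0.162 ]
```

Request:
move_arm:
  moves:
    - [[-0.01,-0.001,-0.008,0,0],[-0.02,-0.001,-0.016,0,0],[-0.029,-0.002,-0.025,0,0],[-0.037,-0.002,-0.0345,0,0],[-0.045,-0.003,-0.0445,0,0]]

```text
clock: 4.45
eef_pos: [0.5005, 0.0377, 0.1783]
tool_rot: [0.687, 0.727, 0.002, 0.002]
ft_force: [-0.8, 1.6, 5.0]
grip_width: 0.0102
grasp_force: 60.7
```

Request:
move_arm:
  moves:
    - [[-0.007,0,-0.0105,0,0],[-0.014,-0.001,-0.021,0,0],[-0.02,-0.001,-0.032,0,0],[-0.0255,-0.001,-0.044,0,0],[-0.03,-0.002,-0.0555,0,0]]

```text
clock: 5.08
eef_pos: [0.4692, 0.0356, 0.1207]
tool_rot: [0.687, 0.727, 0.0, 0.001]
ft_force: [1.4, -1.4, 1.3]
grip_width: 0.0098
grasp_force: 63.2
```

Request:
move_arm:
  moves:
    - [[-0.004,0,-0.012,0,0],[-0.007,0,-0.023,0,0],[-0.009,-0.001,-0.033,0,0],[-0.011,-0.001,-0.041,0,0],[-0.012,-0.001,-0.048,0,0]]

```text
clock: 5.7
eef_pos: [0.4573, 0.0348, 0.0732]
tool_rot: [0.687, 0.727, 0.0, 0.0]
ft_force: [1.7, -2.6, 4.1]
grip_width: 0.01
grasp_force: 64.5
```

```bash
python3 - <<'E'
from h import *
c=snap('side'); s=snap('top')
o=c['obs']; print(o['clock'],o['eef_pos'],o['ft_force'],o['ft_torque'])
f=lambda i:cv2.resize(i[...,::-1],None,fx=4,fy=4,interpolation=cv2.INTER_CUBIC)
cv2.imwrite('pics/s4.png',np.hstack([f(c['color'][140:235,265:365]),f(s['color'][145:240,300:400])]))
E
```

```text
5.7 [0.45731296 0.03478846 0.0731533 ] [ 1.66469519 -2.57171423  4.13566774] [-0.58338975 -0.85727914  0.17624801]
```

View pics/s4.png

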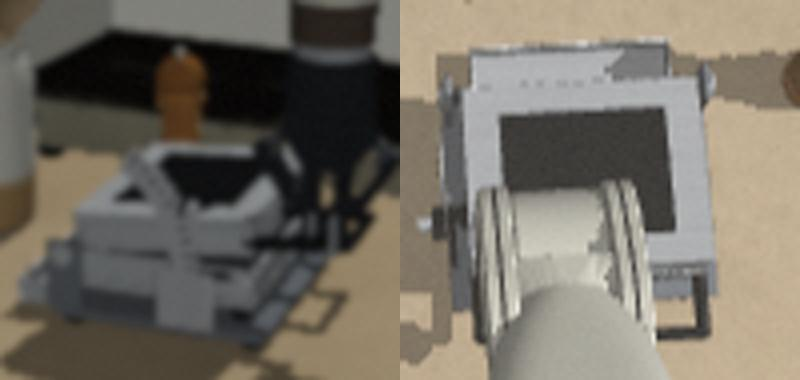

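Side view: the lid is nearly shut with a narrow wedge still open. The top view shows nothing disturbed. I'll continue slowly until contact.

Request:
move_arm:
  moves:
    - [[0,0,-0.004,0,0],[-0.001,0,-0.008,0,0],[-0.001,0,-0.011,0,0],[-0.001,0,-0.013,0,0],[-0.001,0,-0.014,0,0]]

```text
clock: 6.42
eef_pos: [0.4557, 0.0348, 0.0593]
tool_rot: [0.687, 0.727, 0.0, -0.0]
ft_force: [1.2, -1.7, 2.5]
grip_width: 0.01
grasp_force: 63.3
```

Request:
move_arm:
  moves:
    - [[0,0,-0.001,0,0],[0,0,-0.002,0,0],[0,0,-0.003,0,0],[0,0,-0.004,0,0],[0,0,-0.004,0,0]]

```text
clock: 7.05
eef_pos: [0.4555, 0.0347, 0.0559]
tool_rot: [0.687, 0.727, -0.0, -0.0]
ft_force: [-1.3, -1.9, 10.1]
grip_width: 0.0099
grasp_force: 64.1
```

Request:
move_arm:
  moves:
    - [[0,0,-0.001,0,0],[0,0,-0.002,0,0],[0,0,-0.003,0,0],[0,0,-0.003,0,0]]

```text
clock: 7.55
eef_pos: [0.4556, 0.0348, 0.0554]
tool_rot: [0.687, 0.727, 0.001, 0.0]
ft_force: [-9.2, -2.4, 29.2]
grip_width: 0.0098
grasp_force: 66.1
```

The lid is shut: 29 N push-back with the bar at its expected height. Next: relax, release, rise, and go left to look at the clip.

Request:
move_arm:
  moves:
    - [[0,0,0.003,0,0],[0,0,0.003,0,40],[0,0,0.003,0,40],[0,0,0.003,0,40],[0,0,0.023,0,40]]

```text
clock: 8.18
eef_pos: [0.4538, 0.0347, 0.0737]
tool_rot: [0.687, 0.727, -0.002, -0.002]
ft_force: [0.2, 0.2, -0.5]
grip_width: 0.0341
grasp_force: 0.0
```

Request:
move_arm:
  moves:
    - [[0,0,0.05,0,40],[0,0,0.1,0,40],[0.0,0.03,0.15,9,40],[0.03,0.07,0.17,18,40],[0.06,0.11,0.17,27,40]]

```text
clock: 8.8
eef_pos: [0.5176, 0.1462, 0.2479]
tool_rot: [0.496, 0.868, 0.002, 0.002]
ft_force: [-0.0, -0.5, -0.1]
grip_width: 0.034
grasp_force: 0.0
```

Request:
move_arm:
  moves:
    - [[0.02,0.04,0,10,40],[0.03,0.08,0,20,40],[0.04,0.12,0,30,40],[0.04,0.15,0,40,40],[0.04,0.15,0,50,40]]

```text
clock: 9.43
eef_pos: [0.5551, 0.2973, 0.2436]
tool_rot: [0.08, 0.997, -0.0, -0.001]
ft_force: [-0.9, -0.2, -0.5]
grip_width: 0.0342
grasp_force: 0.0
```

Request:
move_arm:
  moves:
    - [[0,0,0,10,40],[0,0,0,10,40]]

```text
clock: 9.68
eef_pos: [0.5555, 0.2949, 0.2444]
tool_rot: [-0.001, 1.0, -0.0, -0.001]
ft_force: [0.3, 0.4, 0.1]
grip_width: 0.0344
grasp_force: 0.0
```

```bash
python3 - <<'E'
from h import *
c=snap('wrist','w5'); s=snap('side','s5')
o=c['obs']; print(o['clock'],o['eef_pos'],o['tool_rot'],o['ft_force'])
X=np.array([np.cos(.061),np.sin(.061),0]);Y=np.array([-X[1],X[0],0]);H=np.array([.6736,-.006,.065])
for a in (0,.5):
  P=H+.12*Y-.145*np.cos(a)*X+np.array([0,0,.145*np.sin(a)]); u=proj(c,P); print(a,u,proj(s,P))
x0=int(min(max(u[0]-65,0),510)); y0=int(min(max(u[1]-75,0),250))
f=cv2.resize(c['color'][y0:y0+150,x0:x0+130,::-1],None,fx=4,fy=4,interpolation=cv2.INTER_CUBIC)
g=cv2.resize(s['color'][160:235,270:320,::-1],(270,405),interpolation=cv2.INTER_CUBIC); g=cv2.copyMakeBorder(g,0,195,0,0,cv2.BORDER_CONSTANT)
im=np.hstack([f,g]); print(x0,y0,im.shape)
for k in range(0,150,10):
    if k<130: cv2.line(im,(4*k,0),(4*k,6),(0,0,255),1)
    cv2.line(im,(0,4*k),(6,4*k),(0,0,255),1)
cv2.imwrite('pics/c5.png',im)
E
```

```text
9.675 [0.55545399 0.29489588 0.2443813 ] [-1.40837529e-03  9.99998651e-01 -2.86479352e-04 -7.95470049e-04] [0.34954857 0.4262217  0.07500168]
0 (np.float64(133.9383567611011), np.float64(151.04055424357142)) (np.float64(320.5069817860819), np.float64(209.75371212671286))
0.5 (np.float64(91.42560531696651), np.float64(181.54402979910628)) (np.float64(315.6372338357684), np.float64(189.10965399653614))
26 106 (600, 790, 3)
```

```bash
python3 - <<'E'
from h import *
w=cv2.imread('pics/w5.png'); s=cv2.imread('pics/s5.png')
f=cv2.resize(w[110:230,40:160],None,fx=4,fy=4,interpolation=cv2.INTER_CUBIC)
g=cv2.resize(s[165:225,290:342],None,fx=6,fy=6,interpolation=cv2.INTER_CUBIC); g=cv2.copyMakeBorder(g,0,120,0,0,cv2.BORDER_CONSTANT)
im=np.hstack([f,g])
for k in range(0,120,10):
    cv2.line(im,(4*k,0),(4*k,6),(0,0,255),1); cv2.line(im,(0,4*k),(6,4*k),(0,0,255),1)
print(im.shape); cv2.imwrite('pics/c5.png',im)
E
```

```text
(480, 792, 3)
```

View pics/c5.png

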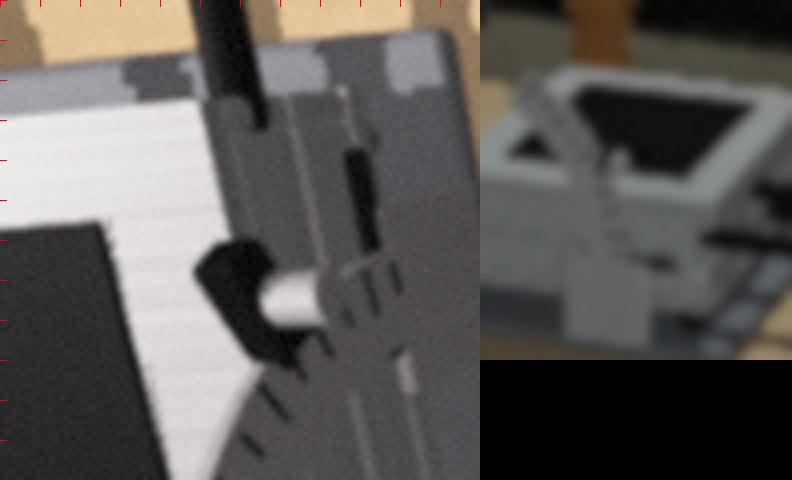

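Wrist crop: clip block in black from crop (200,265) to (290,360), steel screw pointing right at (290,300). The pointer is the black sliver from (352,150) to (375,250). Side crop: pointer at side px (318,209), screw at (313,192).

```bash
python3 - <<'E'
from h import *
c=snap('wrist'); s=snap('side')
X=np.array([np.cos(.061),np.sin(.061),0]);Y=np.array([-X[1],X[0],0]);H=np.array([.6736,-.006,.065])
w=lambda a,r,y:H+y*Y-r*np.cos(a)*X+np.array([0,0,r*np.sin(a)])
def cr(p): u=proj(c,p); return np.round([(u[0]-40)*4,(u[1]-110)*4]).astype(int)
def sr(p): u=proj(s,p); return np.round([(u[0]-290)*6+480,(u[1]-165)*6]).astype(int)
for y in (.105,.12,.14):
  for r in (.135,.145,.155):
    print(y,r,[(a,*cr(w(a,r,y)),*sr(w(a,r,y))) for a in (0,.35,.45,.55,.65)])
# pointer tip: intersect ray with rim plane z=.065
P=onplane(c,128,147.5,.065)-H; print('ptr',P@X,P@Y)
g=c['color'].astype(int); m=(g.max(2)<40)[110:230,40:160].astype(np.uint8)
n,l,st,ce=cv2.connectedComponentsWithStats(m)
for i in range(1,n):
    if st[i,4]>25: print(st[i]*[4,4,4,4,1],ce[i]*4)
m=((g.min(2)>120)&(g.max(2)-g.min(2)<25))[110:230,40:160]
E
```

```text
0.105 0.135 [(0, np.int64(329), np.int64(207), np.int64(655), np.int64(256)), (0.35, np.int64(216), np.int64(272), np.int64(642), np.int64(176)), (0.45, np.int64(183), np.int64(306), np.int64(633), np.int64(153)), (0.55, np.int64(151), np.int64(349), np.int64(622), np.int64(131)), (0.65, np.int64(122), np.int64(398), np.int64(609), np.int64(110))]
0.105 0.145 [(0, np.int64(321), np.int64(168), np.int64(672), np.int64(259)), (0.35, np.int64(195), np.int64(232), np.int64(658), np.int64(172)), (0.45, np.int64(159), np.int64(269), np.int64(649), np.int64(148)), (0.55, np.int64(123), np.int64(314), np.int64(637), np.int64(124)), (0.65, np.int64(89), np.int64(368), np.int64(623), np.int64(102))]
0.105 0.155 [(0, np.int64(313), np.int64(128), np.int64(689), np.int64(261)), (0.35, np.int64(174), np.int64(192), np.int64(675), np.int64(168)), (0.45, np.int64(133), np.int64(230), np.int64(664), np.int64(142)), (0.55, np.int64(93), np.int64(278), np.int64(652), np.int64(117)), (0.65, np.int64(54), np.int64(336), np.int64(637), np.int64(93))]
0.12 0.135 [(0, np.int64(385), np.int64(203), np.int64
[... 1582 characters left out ...]
t64(303), np.int64(615), np.int64(145)), (0.65, np.int64(255), np.int64(357), np.int64(601), np.int64(122))]
0.14 0.155 [(0, np.int64(445), np.int64(118), np.int64(669), np.int64(284)), (0.35, np.int64(328), np.int64(180), np.int64(653), np.int64(190)), (0.45, np.int64(292), np.int64(218), np.int64(643), np.int64(163)), (0.55, np.int64(258), np.int64(266), np.int64(630), np.int64(137)), (0.65, np.int64(225), np.int64(324), np.int64(615), np.int64(113))]
ptr -0.14887434550386178 0.11412531713957841
[204   0  64 128 243] [234.83127572  52.70781893]
[348 152  32 100 116] [362.5862069 196.       ]
[200 240 112 128 378] [249.23809524 297.72486772]
[ 96 300  72 180 133] [133.95488722 424.18045113]
```

Request:
move_arm:
  moves:
    - [[0.01,-0.01,-0.04,0,40],[0.02,-0.03,-0.08,0,40],[0.025,-0.05,-0.12,0,40],[0.025,-0.05,-0.134,0,40],[0.025,-0.05,-0.134,0,40]]

```text
clock: 10.5
eef_pos: [0.5803, 0.245, 0.1109]
tool_rot: [-0.002, 1.0, -0.0, -0.001]
ft_force: [-0.4, -0.2, 0.8]
grip_width: 0.034
grasp_force: 0.0
```

```bash
python3 - <<'E'
from h import *
c=snap('wrist','w6'); o=c['obs']; print(o['clock'],o['eef_pos'],o['tool_rot'])
X=np.array([np.cos(.061),np.sin(.061),0]);Y=np.array([-X[1],X[0],0]);H=np.array([.672,-.006,.065])
w=lambda a,r,y:H+y*Y-r*np.cos(a)*X+np.array([0,0,r*np.sin(a)])
for a,r,y in [(0,.145,.114),(.45,.135,.12),(.5,.135,.12),(.45,.135,.135),(.5,.135,.135),(.48,.15,.12),(.48,.12,.12)]: print(a,r,y,np.round(proj(c,w(a,r,y)),1))
g=c['color'].astype(int)
for nm,m in [('blk',g.max(2)<40),('brt',(g.min(2)>150)&(g.max(2)-g.min(2)<30))]:
  n,l,st,ce=cv2.connectedComponentsWithStats(m.astype(np.uint8))
  for i in range(1,n):
    if 40<st[i,4]<4000 and ce[i][0]<330 and ce[i][1]<330:
      b=cv2.boxPoints(cv2.minAreaRect(np.argwhere(l==i)[:,::-1].astype(np.float32)))
      print(nm,st[i],np.round(ce[i],1),np.round(b).astype(int).tolist())
f=cv2.resize(c['color'][80:330,0:330,::-1],None,fx=2.4,fy=2.4,interpolation=cv2.INTER_CUBIC); cv2.imwrite('pics/c6.png',f)
E
```

```text
10.5 [0.5803175  0.24496662 0.11090037] [-1.99269788e-03  9.99997716e-01 -4.34845960e-05 -7.71055165e-04]
0 0.145 0.114 [ 74.3 129.3]
0.45 0.135 0.12 [  3.8 188.9]
0.5 0.135 0.12 [ -6.8 199.1]
0.45 0.135 0.135 [ 34.2 186.7]
0.5 0.135 0.135 [ 24.4 197. ]
0.48 0.15 0.12 [-27.7 166.6]
0.48 0.12 0.12 [ 20.  219.5]
blk [   0    0   35  115 1859] [13.6 57.1] [[-11, 2], [9, -2], [36, 114], [16, 118]]
blk [ 70 125  17  44 392] [ 77.9 144.9] [[68, 126], [78, 123], [89, 166], [79, 168]]
blk [  0 161  40  67 835] [ 13.6 201.8] [[0, 161], [39, 161], [39, 227], [0, 227]]
blk [  9 232  20  17  63] [ 18.8 240.1] [[9, 233], [11, 231], [28, 247], [27, 249]]
brt [ 97  85  18  17 101] [103.8  91.4] [[97, 87], [113, 84], [116, 98], [99, 101]]
brt [ 34  91  38   9 237] [53.1 95.3] [[34, 99], [34, 91], [71, 91], [71, 99]]
brt [  0 126  12  43 228] [  3.8 149.8] [[-8, 128], [1, 126], [12, 168], [3, 170]]
brt [  4 178  29  24 488] [ 18.1 190.9] [[2, 182], [28, 177], [32, 201], [6, 206]]
brt [  0 216  12  22 135] [  3.5 226. ] [[0, 216], [11, 216], [11, 237], [0, 237]]
```

Request:
move_arm:
  moves:
    - [[0,-0.01,0.015,0,40],[0,-0.02,0.025,0,40],[0,-0.02,0.025,0,40],[0,-0.02,0.025,0,40]]

```text
clock: 11.05
eef_pos: [0.581, 0.2246, 0.1369]
tool_rot: [-0.002, 1.0, 0.0, 0.0]
ft_force: [-0.3, -0.2, -0.4]
grip_width: 0.0341
grasp_force: 0.0
```

```bash
python3 - <<'E'
from h import *
c=snap('wrist','w7'); o=c['obs']; print(o['clock'],o['eef_pos'],o['tool_rot'])
X=np.array([np.cos(.061),np.sin(.061),0]);Y=np.array([-X[1],X[0],0]);H=np.array([.672,-.006,.065])
w=lambda a,r,y:H+y*Y-r*np.cos(a)*X+np.array([0,0,r*np.sin(a)])
g=c['color'].astype(int)
for nm,m in [('blk',g.max(2)<40),('brt',(g.min(2)>150)&(g.max(2)-g.min(2)<30))]:
  n,l,st,ce=cv2.connectedComponentsWithStats(m.astype(np.uint8))
  for i in range(1,n):
    if 40<st[i,4]<4000 and ce[i][0]<330 and 110<ce[i][1]<330:
      b=cv2.boxPoints(cv2.minAreaRect(np.argwhere(l==i)[:,::-1].astype(np.float32)))
      print(nm,st[i],np.round(ce[i],1),np.round(b).astype(int).tolist())
f=cv2.resize(c['color'][90:290,0:200,::-1],None,fx=3,fy=3,interpolation=cv2.INTER_CUBIC)
for a in np.arange(.3,.75,.05):
    for r in (.12,.15):
        p=np.array(proj(c,w(a,r,.12))); q=((p-[0,90])*3).astype(int)
        cv2.circle(f,tuple(int(k) for k in q),2,(0,0,255) if r==.15 else (0,255,255),-1)
    if abs(a-.5)<.01: cv2.circle(f,tuple(int(k) for k in q),5,(0,255,0),1)
p=(np.array(proj(c,w(0,.145,.114)))-[0,90])*3; cv2.circle(f,(int(p[0]),int(p[1])),3,(0,255,0),-1)
cv2.imwrite('pics/c7.png',f)
E
```

```text
11.05 [0.58097229 0.22463514 0.13694513] [-2.08224916e-03  9.99997694e-01  2.62079414e-04  4.56318092e-04]
blk [128 122  13  39 295] [134.3 140. ] [[127, 123], [135, 121], [142, 159], [134, 161]]
blk [ 29 149  33 115 306] [ 46.2 210.2] [[28, 149], [34, 148], [62, 262], [57, 263]]
blk [  63  151   51   60 1266] [ 86.2 177.6] [[60, 162], [86, 145], [124, 202], [98, 219]]
blk [ 72 257  17  10  42] [ 80.  261.8] [[71, 258], [72, 256], [88, 265], [87, 267]]
blk [   0  260   58   52 1887] [ 25.5 290.6] [[0, 311], [0, 260], [57, 260], [57, 311]]
brt [ 92 167  26  21 406] [105.1 177.5] [[91, 168], [116, 166], [117, 186], [93, 188]]
```

View pics/c7.png

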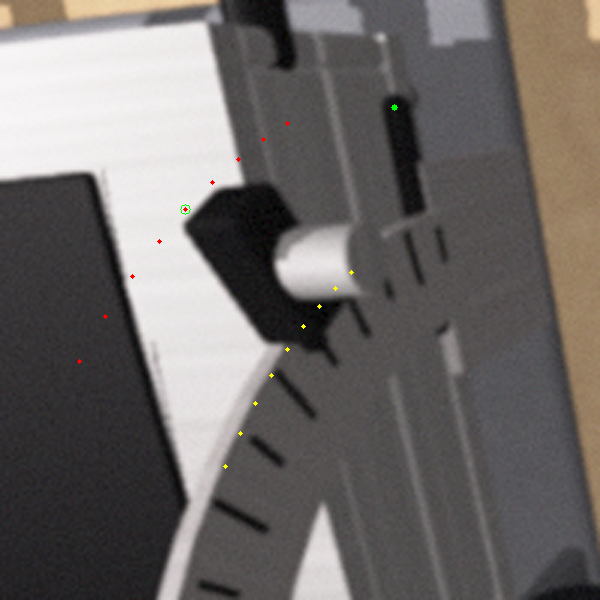

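Wrist crop: the block's outer end face is centred at crop (228,203), which is px (76,157.7). That fits radius 145 mm at about 0.45 rad. Pointer tip at px (132,122), screw at (105,177.5). Now cross-checking by triangulation, including the side camera.

```bash
python3 - <<'E'
from h import *
c7=snap('wrist'); s=snap('side')
c5=dict(c7); c5['obs']=dict(eef_pos=[.55545399,.29489588,.2443813],tool_rot=[-.00140837,.99999865,-.00028648,-.00079547])
X=np.array([np.cos(.061),np.sin(.061),0]);Y=np.array([-X[1],X[0],0]);H=np.array([.672,-.006,.065])
def rep(n,rs):
    P=tri(rs); d=P-H; x=-d@X; print(n,P.round(4),'y',round(d@Y,4),'r',round(np.hypot(x,d[2]),4),'a',round(np.arctan2(d[2],x),3),[round(np.linalg.norm(np.cross(P-e,w)),4) for e,w in rs]); return P
g=s['color'].astype(int); sub=g[175:215,295:335]
print(sub[8:26,8:26].mean(2).astype(int))
rep('tip',[ray(c5,97.75,173.25),ray(c7,76,157.7)]); rep('ptr',[ray(c5,128,147.5),ray(c7,132.3,122.5)])
P=rep('screw',[ray(c5,112.5,185),ray(c7,105.1,177.5)]); print(proj(s,P))
# single ray of tip onto stand plane y=.12 and ptr on y=.114
for n,c,p,y in [('tip7',c7,(76,157.7),.12),('tip5',c5,(97.75,173.25),.12),('ptr7',c7,(132.3,122.5),.114),('ptr5',c5,(128,147.5),.114)]:
    e,w=ray(c,*p); t=(y-(e-H)@Y)/(w@Y); d=e+t*w-H; print(n,np.hypot(d@X,d[2]).round(4),np.arctan2(d[2],-d@X).round(3))
E
```

```text
[[ 95  91  77  52  26  17  15  15  17  16  18  15  16  16  17  15  16  17]
 [ 88  91  87  68  42  22  18  16  15  18  17  17  17  17  15  16  17  16]
 [ 85  90  92  81  59  38  22  15  16  18  15  18  16  15  18  17  17  15]
 [ 91  93  96  92  79  56  30  19  17  17  16  16  17  17  18  16  17  16]
 [ 96  93  91  93  90  69  43  24  16  18  17  17  17  18  18  16  16  17]
 [ 95  92  90  93  93  80  58  35  23  21  21  18  17  15  17  17  18  16]
 [ 94  96  94  93  92  83  71  48  35  43  44  33  21  14  16  15  15  17]
 [ 91  96  94  90  87  84  74  56  54  74  80  59  32  17  13  15  16  16]
 [ 90  96  96  89  85  83  71  59  71  94 100  77  42  18  13  13  16  16]
 [102 101  98  94  93  87  70  63  79  98 100  81  52  29  23  21  21  20]
 [121 110 102  98  97  91  75  70  84  98 101  92  75  60  50  47  45  41]
 [128 116 102  99  98  94  86  81  92 107 116 115 110 101  95  91  89  86]
 [121 113 104  99  98  97  93  91  98 113 126 131 130 127 124 125 124 122]
 [105 103 101  98  99  95  91  88  94 109 122 129 131 131 132 131 133 131]
 [ 96  98  96  97  96  95  90  86  90  99 109 115 116 117 118 121 123 123]
 [ 96  95  94  98  98  97  95  92  91  94  98 101 100 100 101 104 106 106]
 [ 95  95  96  97  99  99  97  91  89  89  93  95  95  97  95  95  95  94]
 [ 97  97  97  98  97  98  95  89  85  88  93  96  96  96  96  95  96  94]]
tip [0.5306 0.1215 0.1471] y 0.1359 r 0.1566 a 0.552 [np.float64(0.0003), np.float64(0.0003)]
ptr [0.5176 0.1027 0.0701] y 0.1179 r 0.1476 a 0.034 [np.float64(0.0004), np.float64(0.0004)]
screw [0.5396 0.132  0.1463] y 0.1458 r 0.148 a 0.581 [np.float64(0.0002), np.float64(0.0002)]
(np.float64(312.3722263742801), np.float64(188.12966938567826))
tip7 0.1458 0.442
tip5 0.144 0.429
ptr7 0.1475 -0.016
ptr5 0.1473 -0.005
```

```bash
python3 - <<'E'
from h import *
c7=snap('wrist'); s=snap('side')
X=np.array([np.cos(.061),np.sin(.061),0]);Y=np.array([-X[1],X[0],0]);H=np.array([.672,-.006,.065])
def rep(n,rs):
    P=tri(rs); d=P-H; x=-d@X; print(n,P.round(4),'y',round(d@Y,4),'r',round(np.hypot(x,d[2]),4),'a',round(np.arctan2(d[2],x),3),[round(np.linalg.norm(np.cross(P-e,w)),4) for e,w in rs]); return P
for y in (.128,.133,.138):
    e,w=ray(c7,105.1,177.5); t=(y-(e-H)@Y)/(w@Y); P=e+t*w; d=P-H; print(y,np.hypot(d@X,d[2]).round(4),np.arctan2(d[2],-d@X).round(3),'side',np.round(proj(s,P),1),'top of it',np.round(proj(s,P+[0,0,.005]),1))
for v in (190.5,191.2,192): rep('screw',[ray(c7,105.1,177.5),ray(s,312.7,v)])
g=s['color'].astype(int).mean(2).astype(int); print(g[202:214,308:328])
# pointer in wrist: both ends, centroid (134.3,140)
for y in (.106,.110,.114):
    for p in ((132.3,122.5),(134.3,140)):
        e,w=ray(c7,*p); t=(y-(e-H)@Y)/(w@Y); P=e+t*w; d=P-H; print(y,np.hypot(d@X,d[2]).round(4),np.arctan2(d[2],-d@X).round(3),'side',np.round(proj(s,P),1))
E
```

```text
0.128 0.1326 0.431 side [313.2 193.8] top of it [313.3 192.4]
0.133 0.1366 0.475 side [313.  192.3] top of it [313.  190.9]
0.138 0.1408 0.516 side [312.8 190.8] top of it [312.8 189.3]
screw [0.5412 0.1253 0.1358] y 0.139 r 0.1416 a 0.524 [np.float64(0.0001), np.float64(0.0001)]
screw [0.5419 0.1232 0.1327] y 0.1369 r 0.1395 a 0.506 [np.float64(0.0003), np.float64(0.0003)]
screw [0.5427 0.1207 0.129 ] y 0.1344 r 0.1372 a 0.486 [np.float64(0.0004), np.float64(0.0004)]
[[ 99  97  95  93  94  94  97  97  98  99  99  98  99  99  98  98  97  94
   89  84]
 [ 98  97  93  88  86  86  90  96  98  98  98 100  99  99  98  98  98  92
   80  68]
 [ 96  97  91  86  83  83  86  92  97  98  98  97  98  98  98  98  97  90
   70  50]
 [ 93  95  96  92  89  89  88  91  95  98  98  96  97  96  97  97  97  89
   73  54]
 [ 92  97  97  92  89  87  84  85  90  93  92  90  89  89  93  96  97  93
   83  74]
 [ 94  97  97  93  88  85  83  77  77  77  73  69  71  79  86  93  97  94
   89  86]
 [ 98  98  98  96  92  92  85  77  75  68  56  48  50  60  76  89  95  95
   91  92]
 [ 99  98  97  97  97  95  94  90  90  83  65  53  51  56  70  86  95 100
  100  96]
 [ 98  98  97  97  97  97  97  97  98  96  84  77  76  75  81  90  96 102
  106 100]
 [ 99  97  96  97  98  98  97  99  99  99  95  91  91  92  93  96  96 101
  104  99]
 [ 99  96  98  97  97  97  99  98 100 100  97  95  95  96  97  98  98  99
   99  95]
 [ 98  98  97  97  98  96  97  97  99 101  95  90  92  93  94  96  98  98
   96  92]]
0.106 0.149 -0.111 side [323.1 213.1]
0.106 0.1368 -0.109 side [319.7 212.1]
0.11 0.1483 -0.065 side [322.7 211.6]
0.11 0.1364 -0.059 side [319.4 210.6]
0.114 0.1478 -0.019 side [322.3 210.1]
0.114 0.1364 -0.01 side [319.1 209.2]
```

```bash
python3 - <<'E'
from h import *
c7=snap('wrist'); 
X=np.array([np.cos(.061),np.sin(.061),0]);Y=np.array([-X[1],X[0],0])
im=cv2.imread('pics/w7.png'); g=cv2.cvtColor(im,cv2.COLOR_BGR2GRAY)
# dark ticks by black-hat
bh=cv2.morphologyEx(g,cv2.MORPH_BLACKHAT,np.ones((9,9),np.uint8)); m=(bh>22).astype(np.uint8)
n,l,st,ce=cv2.connectedComponentsWithStats(m)
H=np.array([.672,-.006,.065])
def ar(p,y):
    e,w=ray(c7,*p); t=(y-(e-H)@Y)/(w@Y); d=e+t*w-H; return np.arctan2(d[2],-d@X),np.hypot(d@X,d[2])
for i in range(1,n):
    if 12<st[i,4]<200 and 50<ce[i][0]<170 and 150<ce[i][1]<400:
        q=np.argwhere(l==i)[:,::-1]; a,r=ar(ce[i],.1215); 
        if .08<r<.13: print(np.round(ce[i],1),st[i,4],st[i,2:4],'a',round(a,3),'r',round(r,4))
print('crop tick guesses')
for u,v in [(440,245),(413,257),(388,290),(360,318),(328,352),(297,393),(267,450),(242,515),(218,588)]:
    print((u,v),np.round(ar((u/3,90+v/3),.1215),3),np.round(ar((u/3,90+v/3),.124),3))
for y in (.1195,.12,.1225,.125): print('tip',y,np.round(ar((76,157.7),y),3))
E
```

```text
[146.6 170.6] 28 [ 4 12] a 0.033 r 0.116
[137.4 175.4] 54 [ 8 18] a 0.134 r 0.1158
[129.3 186.2] 21 [4 7] a 0.234 r 0.1131
[115.6 193.8] 86 [16 14] a 0.356 r 0.116
[107.7 206.9] 44 [11 10] a 0.445 r 0.1147
[ 97.9 221. ] 77 [15 17] a 0.54 r 0.1151
[ 88.6 239.9] 58 [12 11] a 0.642 r 0.1148
[ 79.9 261.6] 81 [19 12] a 0.744 r 0.1147
[ 72.6 286.1] 53 [14  7] a 0.846 r 0.1144
[ 66.6 312.5] 78 [22  4] a 0.949 r 0.1144
[ 52.1 325.1] 18 [3 8] a 0.994 r 0.1214
[ 83.1 398.3] 18 [8 3] a 1.33 r 0.1026
crop tick guesses
(440, 245) [0.035 0.115] [0.073 0.116]
(413, 257) [0.133 0.116] [0.167 0.117]
(388, 290) [0.235 0.113] [0.267 0.115]
(360, 318) [0.334 0.113] [0.362 0.115]
(328, 352) [0.437 0.114] [0.462 0.116]
(297, 393) [0.536 0.114] [0.555 0.117]
(267, 450) [0.641 0.115] [0.656 0.117]
(242, 515) [0.743 0.114] [0.753 0.117]
(218, 588) [0.846 0.114] [0.852 0.117]
tip 0.1195 [0.434 0.145]
tip 0.12 [0.438 0.146]
tip 0.1225 [0.457 0.147]
tip 0.125 [0.475 0.149]
```

```bash
cat > fit.py <<'E'
from h import *
from scipy.optimize import least_squares
c7=snap('wrist')
ray0=lambda p:ray(c7,*p)
T=[(146.6,170.6),(137.4,175.4),(129.3,186.4),(120,196.3),(108.5,207.1),(98.2,221),(88.8,240),(80.2,261.6),(72.6,286.1),(66.6,312.5)]
RT=[ray0(p) for p in T]; tip=ray0((76,157.7)); ptr=ray0((132.3,122.5)); pm=ray0((134.3,140))
def pol(rw,y,s,yaw):
    X=np.array([np.cos(yaw),np.sin(yaw),0]);Y=np.array([-X[1],X[0],0]); H=np.array([.672,-.006,.065])+s
    e,w=rw; t=(y-(e-H)@Y)/(w@Y); d=e+t*w-H; return np.arctan2(d[2],-d@X),np.hypot(d@X,d[2])
for off in (0,.05,.1):
    def f(q):
        s=q[:3];yaw=q[3];R=q[4]; o=[]
        for k,r in enumerate(RT):
            a,rr=pol(r,.1215,s,yaw); o+=[(a-.1*k-off)*115/.5,(rr-R)*1000/.8]   # mm / sigma
        a,rr=pol(ptr,q[5],s,yaw); o+=[a*145/.7,(rr-.145)*1000/1.]
        o+=[(q[5]-.113)*1000/3]
        return np.array(o+list(s*1000/2.5)+[(yaw-.055)/.012])
    S=least_squares(f,[0,0,0,.06,.115,.113]); q=S.x
    print(off,'cost',round(S.cost,2),'shift mm',(q[:3]*1e3).round(2),'yaw',q[3].round(4),'R',q[4].round(4),'ptr y',q[5].round(4))
    print('  tip',[(y,*np.round(pol(tip,y,q[:3],q[3]),4)) for y in (.118,.12,.122,.124)])
    sc=ray0((105.1,177.5)); print('  screw',[(y,*np.round(pol(sc,y,q[:3],q[3]),4)) for y in (.128,.132,.136,.14)])
    print('  res',f(q)[:20].round(1))
E
python3 fit.py
```

```text
0 cost 34.7 shift mm [0.79 4.62 9.15] yaw 0.0721 R 0.1132 ptr y 0.1181
  tip [(0.118, np.float64(0.3889), np.float64(0.1424)), (0.12, np.float64(0.4047), np.float64(0.1435)), (0.122, np.float64(0.4203), np.float64(0.1446)), (0.124, np.float64(0.4356), np.float64(0.1458))]
  screw [(0.128, np.float64(0.3971), np.float64(0.1308)), (0.132, np.float64(0.4337), np.float64(0.1338)), (0.136, np.float64(0.4686), np.float64(0.1369)), (0.14, np.float64(0.502), np.float64(0.1402))]
  res [ 0.9  4.   0.5  3.3 -0.1 -0.5 -0.5 -1.4  0.6 -0.1 -0.1  0.3  0.2 -0.5
  0.4 -1.1  0.9 -1.7  1.4 -2.1]
0.05 cost 8.56 shift mm [-2.62  1.19  1.99] yaw 0.0531 R 0.114 ptr y 0.1144
  tip [(0.118, np.float64(0.433), np.float64(0.1436)), (0.12, np.float64(0.4483), np.float64(0.1448)), (0.122, np.float64(0.4632), np.float64(0.1461)), (0.124, np.float64(0.4779), np.float64(0.1474))]
  screw [(0.128, np.float64(0.442), np.float64(0.132)), (0.132, np.float64(0.4771), np.float64(0.1352)), (0.136, np.float64(0.5105), np.float64(0.1386)), (0.14, np.float64(0.5423), np.float64(0.1422))]
  res [ 0.2  1.2  0.2  1.3 -0.1 -2.  -0.4 -2.3  0.6 -0.3 -0.3  0.8 -0.2  0.5
 -0.2  0.3  0.1  0.2  0.4  0.2]
0.1 cost 30.05 shift mm [-6.63 -2.41 -5.11] yaw 0.032 R 0.1147 ptr y 0.1107
  tip [(0.118, np.float64(0.4772), np.float64(0.1447)), (0.12, np.float64(0.4918), np.float64(0.1461)), (0.122, np.float64(0.5061), np.float64(0.1475)), (0.124, np.float64(0.5202), np.float64(0.149))]
  screw [(0.128, np.float64(0.4867), np.float64(0.1331)), (0.132, np.float64(0.5202), np.float64(0.1366)), (0.136, np.float64(0.552), np.float64(0.1403)), (0.14, np.float64(0.5822), np.float64(0.1441))]
  res [-0.4 -1.4 -0.1 -0.7 -0.1 -3.4 -0.4 -3.   0.5 -0.4 -0.6  1.2 -0.7  1.5
 -0.9  1.8 -0.7  2.1 -0.6  2.4]
```

Request:
move_arm:
  moves:
    - [[0,0,0.06,0,40],[0,-0.02,0.11,0,40],[0,-0.08,0.12,0,40],[0,-0.14,0.12,0,40],[0,-0.2,0.09,0,40]]

```text
clock: 12.02
eef_pos: [0.5826, 0.0273, 0.2308]
tool_rot: [-0.002, 1.0, 0.0, 0.003]
ft_force: [1.3, 0.3, 0.2]
grip_width: 0.0342
grasp_force: 0.0
```

Request:
move_arm:
  moves:
    - [[0,-0.01,-0.04,0,40],[0,-0.01,-0.08,0,40],[0,-0.01,-0.09,0,40],[0,-0.01,-0.09,0,40]]

```text
clock: 12.52
eef_pos: [0.5807, 0.0191, 0.1384]
tool_rot: [-0.003, 1.0, -0.0, -0.0]
ft_force: [-0.3, 0.3, 0.5]
grip_width: 0.0339
grasp_force: 0.0
```

```bash
python3 - <<'E'
from h import *
c=snap('wrist','w8'); o=c['obs']; print(o['clock'],o['eef_pos'].tolist(),o['tool_rot'].tolist(),o['ft_force'])
X=np.array([np.cos(.061),np.sin(.061),0]);Y=np.array([-X[1],X[0],0]);H=np.array([.672,-.006,.065])
w=lambda a,r,y:H+y*Y-r*np.cos(a)*X+np.array([0,0,r*np.sin(a)])
for a in (.45,.5): print(a,[np.round(proj(c,w(a,r,.12)),1).tolist() for r in (.12,.145)])
g=c['color'].astype(int); m=(g.max(2)<45).astype(np.uint8)
n,l,st,ce=cv2.connectedComponentsWithStats(m)
for i in range(1,n):
    if 100<st[i,4]<6000 and ce[i][0]>430 and 90<ce[i][1]<300:
        k=max(cv2.findContours((l==i).astype(np.uint8),0,2)[0],key=cv2.contourArea)
        print(st[i],np.round(ce[i],1),cv2.approxPolyDP(k,2.5,True)[:,0].tolist())
E
```

```text
12.525 [0.5807446038750532, 0.019105655006220277, 0.13836592474844195] [-0.002526231612976195, 0.999996730044369, -1.7785107590277934e-05, -0.000397162557549654] [-0.34426825  0.25271677  0.50863121]
0.45 [[486.0, 199.9], [500.4, 160.6]]
0.5 [[490.6, 207.6], [507.2, 169.4]]
[438 124   8  78 450] [441.3 162.2] [[444, 124], [440, 125], [439, 201], [442, 200]]
[ 488  154   41   52 1386] [507.4 178.6] [[519, 154], [500, 157], [488, 190], [497, 205], [513, 201], [528, 165]]
```

```bash
python3 - <<'E'
from h import *
c8=snap('wrist'); s=snap('side'); t=snap('top')
c7=dict(c8); c7['obs']=dict(eef_pos=[.58097229,.22463514,.13694513],tool_rot=[-.00208225,.99999769,.00026208,.00045632])
g=cv2.imread('pics/w7.png'); m=(g.max(2)<45).astype(np.uint8); n,l,st,ce=cv2.connectedComponentsWithStats(m)
for i in range(1,n):
    if 800<st[i,4]<6000 and 50<ce[i][0]<130 and 140<ce[i][1]<230:
        k=max(cv2.findContours((l==i).astype(np.uint8),0,2)[0],key=cv2.contourArea); print(cv2.approxPolyDP(k,2.5,True)[:,0].tolist())
    if 150<st[i,4]<600 and 120<ce[i][0]<145: print('ptr',st[i],ce[i])
H=np.array([.672,-.006,.065])
for yaw in (.053,.061):
  X=np.array([np.cos(yaw),np.sin(yaw),0]);Y=np.array([-X[1],X[0],0])
  def rep(n,rs):
    P=tri(rs); d=P-H; x=-d@X; print(n,P.round(4),'x',round(x,4),'y',round(d@Y,4),'r',round(np.hypot(x,d[2]),4),'a',round(np.arctan2(d[2],x),3),[round(np.linalg.norm(np.cross(P-e,w)),4) for e,w in rs]); return P
  P=rep('tip',[ray(c7,76,157.7),ray(c8,514,161)]); print(proj(s,P))
  rep('y-,a-',[ray(c7,74,152.7),ray(c8,500,157)]); rep('y+,a-',[ray(c7,89.3,151.7),ray(c8,519,154)])
  rep('y-,in,a+',[ray(c7,90,203.5),ray(c8,497,205)])
E
```

```text
ptr [128 122  13  40 313] [134.24600639 140.10223642]
[[73, 154], [63, 167], [89, 202], [107, 206], [111, 211], [107, 200], [116, 190], [122, 201], [118, 191], [98, 190], [92, 185], [90, 172], [98, 163], [89, 151]]
tip [0.5338 0.11   0.1335] x 0.1319 y 0.1232 r 0.1486 a 0.479 [np.float64(0.001), np.float64(0.001)]
(np.float64(316.7096379194388), np.float64(190.03228473438537))
y-,a- [0.5323 0.1057 0.1287] x 0.1336 y 0.1189 r 0.148 a 0.445 [np.float64(0.0013), np.float64(0.0013)]
y+,a- [0.5312 0.1144 0.1297] x 0.1343 y 0.1277 r 0.149 a 0.449 [np.float64(0.0007), np.float64(0.0007)]
y-,in,a+ [0.5573 0.1083 0.1276] x 0.1085 y 0.1202 r 0.1253 a 0.523 [np.float64(0.0007), np.float64(0.0007)]
tip [0.5338 0.11   0.1335] x 0.1309 y 0.1243 r 0.1477 a 0.482 [np.float64(0.001), np.float64(0.001)]
(np.float64(316.7096379194388), np.float64(190.03228473438537))
y-,a- [0.5323 0.1057 0.1287] x 0.1327 y 0.12 r 0.1472 a 0.448 [np.float64(0.0013), np.float64(0.0013)]
y+,a- [0.5312 0.1144 0.1297] x 0.1332 y 0.1287 r 0.1481 a 0.452 [np.float64(0.0007), np.float64(0.0007)]
y-,in,a+ [0.5573 0.1083 0.1276] x 0.1076 y 0.1211 r 0.1245 a 0.527 [np.float64(0.0007), np.float64(0.0007)]
```

Request:
move_arm:
  moves:
    - [[0,-0.01,0.04,-10,40],[-0.03,-0.03,0.06,-20,40],[-0.07,-0.05,0.06,-30,40],[-0.1,-0.07,0.06,-40,40],[-0.119,-0.091,0.06,-50,40]]

```text
clock: 13.35
eef_pos: [0.4611, -0.0726, 0.2001]
tool_rot: [0.423, 0.906, 0.0, 0.001]
ft_force: [0.3, -0.1, -1.1]
grip_width: 0.0341
grasp_force: 0.0
```

Request:
move_arm:
  moves:
    - [[0,0,-0.02,-10,40],[0,0,-0.04,-20,40],[0,0,-0.06,-30,40],[0,0,-0.06,-37,40],[0,0,-0.06,-37,40]]

```text
clock: 13.98
eef_pos: [0.4626, -0.0722, 0.1394]
tool_rot: [0.686, 0.728, 0.001, 0.001]
ft_force: [0.7, 0.5, 0.3]
grip_width: 0.0343
grasp_force: 0.0
```

```bash
python3 - <<'E'
from h import *
c=snap('wrist','w9'); o=c['obs']; print(o['clock'],o['eef_pos'],o['tool_rot'],o['joint_pos'])
q=o['tool_rot']; print('ydir deg',np.degrees(R.from_quat(q).as_euler('xyz')), R.from_quat(q).as_matrix()[:,1])
g=c['color'].astype(int).max(2)
for z in (.053,): print([np.round(proj(c,p+(z,)),1).tolist() for p in ((.462,-.072),(.4598,-.032),(.4642,-.112))])
for v in range(150,300,12):
    r=g[v,240:400]; k=np.where(r<45)[0]; 
    sp=np.split(k,np.where(np.diff(k)>1)[0]+1); print(v,[(240+int(x[0]),240+int(x[-1])) for x in sp if len(x)>2])
E
```

```text
13.975 [ 0.46257461 -0.07215886  0.1393948 ] [6.86037968e-01 7.27564957e-01 5.92861481e-04 8.87781007e-04] [-1.54729514e-01  2.40259684e-01 -2.45140731e-01  1.08326100e+00
 -2.67145715e-05  1.35733028e+00]
ydir deg [1.79880779e+02 2.74094843e-02 9.33653255e+01] [0.99827332 0.05870311 0.00208079]
[[319.8, 210.6], [319.9, 156.5], [319.8, 260.2]]
150 []
162 [(316, 321)]
174 [(316, 320), (322, 328)]
186 [(316, 320), (322, 328)]
198 [(317, 320), (323, 328)]
210 [(317, 320), (325, 328)]
222 [(317, 321), (324, 328)]
234 [(317, 320), (325, 328)]
246 [(282, 284), (317, 320), (324, 328), (360, 362)]
258 [(255, 262), (278, 284), (318, 321), (325, 366), (382, 390)]
270 [(249, 258), (274, 285), (359, 370), (387, 396)]
282 [(240, 264), (273, 284), (360, 368), (380, 399)]
294 [(240, 273), (277, 282), (362, 368), (374, 399)]
```

Request:
move_arm:
  moves:
    - [[0,0,-0.035,0,40],[0,0,-0.07,0,40],[0,0,-0.095,0,40],[0,0,-0.105,0,40],[0,0,-0.105,0,40]]

```text
clock: 14.65
eef_pos: [0.4575, -0.0719, 0.0323]
tool_rot: [0.686, 0.727, -0.003, -0.003]
ft_force: [-8.7, -0.7, -0.3]
grip_width: 0.0342
grasp_force: 0.0
```

Request:
move_arm:
  moves:
    - [[0,0,0,0,0],[0,0,0,0,0],[0,0,0,0,0],[0,0,0,0,0]]

```text
clock: 15.15
eef_pos: [0.463, -0.0723, 0.0342]
tool_rot: [0.687, 0.727, 0.001, 0.001]
ft_force: [1.1, -0.8, 5.4]
grip_width: 0.0098
grasp_force: 58.8
```

```bash
python3 - <<'E'
import numpy as np
r=np.hypot(.215,.012);b=np.arctan2(-.012,.215);yaw=.056
p=lambda t:np.array([-r*np.cos(t+b),r*np.sin(t+b)])
for t in np.append(np.arange(0,.46,.05),[.47,.48,.49,.5]):
    d=p(t)-p(0); print(round(t,3),np.round([d[0]*np.cos(yaw),d[0]*np.sin(yaw),d[1]],4))
E
```

```text
0.0 [0. 0. 0.]
0.05 [-0.0003 -0.      0.0108]
0.1 [-0.0001 -0.      0.0215]
0.15 [0.0006 0.     0.0323]
0.2 [0.0019 0.0001 0.043 ]
0.25 [0.0037 0.0002 0.0536]
0.3 [0.006  0.0003 0.0641]
0.35 [0.0089 0.0005 0.0745]
0.4 [0.0123 0.0007 0.0847]
0.45 [0.0162 0.0009 0.0947]
0.47 [0.0179 0.001  0.0987]
0.48 [0.0187 0.001  0.1006]
0.49 [0.0196 0.0011 0.1026]
0.5 [0.0205 0.0012 0.1045]
```

Request:
move_arm:
  moves:
    - [[0,0,0.006,0,0],[0,0,0.016,0,0],[0,0,0.027,0,0],[0.001,0,0.038,0,0],[0.003,0,0.049,0,0]]

```text
clock: 15.78
eef_pos: [0.4655, -0.0721, 0.0831]
tool_rot: [0.687, 0.727, 0.001, 0.0]
ft_force: [2.9, 0.1, -4.0]
grip_width: 0.0097
grasp_force: 58.4
```

Request:
move_arm:
  moves:
    - [[0.002,0,0.01,0,0],[0.005,0,0.02,0,0],[0.008,0.001,0.03,0,0],[0.01,0.001,0.036,0,0],[0.01,0.001,0.036,0,0]]

```text
clock: 16.4
eef_pos: [0.4742, -0.0714, 0.1184]
tool_rot: [0.687, 0.727, -0.001, -0.0]
ft_force: [0.8, -0.7, -3.9]
grip_width: 0.01
grasp_force: 58.5
```

```bash
cat > chk.py <<'E'
from h import *
s=snap('side'); o=s['obs']; print(o['clock'],o['eef_pos'].round(4),o['ft_force'].round(1),o['grip_width'])
dz=o['eef_pos'][2]-.0342; r=np.hypot(.215,.012); b=np.arctan2(-.012,.215)
th=np.arcsin((dz-.012)/r)-b; print('theta(z)',th.round(4),'dx exp',((r*np.cos(b)-r*np.cos(th+b))*.998).round(4),'dx',(o['eef_pos'][0]-.463).round(4))
X=np.array([np.cos(.056),np.sin(.056),0]);Y=np.array([-X[1],X[0],0]);H=np.array([.672,-.004,.065])
w=lambda a,r,y:H+y*Y-r*np.cos(a)*X+np.array([0,0,r*np.sin(a)])
for a in (th,.45,.5): print('ptr tip',np.round(proj(s,w(a,.145,.114)),1),'mid',np.round(proj(s,w(a,.135,.114)),1),'clip end y.124',np.round(proj(s,w(a,.145,.124)),1),'r.135 y.129',np.round(proj(s,w(a,.135,.129)),1))
g=s['color'].astype(int).mean(2).astype(int); print('rows 184-, cols 306-'); print('\n'.join(str(184+i)+' '+' '.join('%3d'%v for v in row) for i,row in enumerate(g[184:204,306:328])))
E
python3 chk.py
```

```text
16.4 [ 0.4742 -0.0714  0.1184] [ 0.8 -0.7 -3.9] 0.010025743689446009
theta(z) 0.3978 dx exp 0.0121 dx 0.0112
ptr tip [318.1 192.9] mid [315.4 193.7] clip end y.124 [317.  193.9] r.135 y.129 [313.8 195.2]
ptr tip [317.2 190.8] mid [314.6 191.7] clip end y.124 [316.1 191.8] r.135 y.129 [313.  193.2]
ptr tip [316.2 188.8] mid [313.7 189.9] clip end y.124 [315.2 189.8] r.135 y.129 [312.1 191.4]
rows 184-, cols 306-
184 104 109 111 109 105 102  99  97  95  93  93  94  95  94  94  93  94  85  72  59  49  40
185 105 108 107 101  98  94  94  95  94  95  95  96  97  98  95  87  77  60  41  29  21  17
186 101 105 102  98  95  94  95  97  98  96  96  97  99  99  93  78  58  39  26  20  21  25
187  96 102 101 100  99  98  96  96  95  93  90  91  98  99  93  78  57  45  44  43  44  48
188  94  98  99 100 100  97  93  88  80  73  68  78  90  97  96  86  74  67  69  69  68  68
189  94  93  94  96  95  90  86  77  61  46  40  55  80  94  96  92  89  87  86  83  78  74
190  91  88  86  87  81  80  88  87  65  34  21  39  69  87  92  92  93  91  88  86  79  75
191  90  86  84  74  66  76  97 101  77  
[... 454 characters left out ...]
  90  93  97  97  99  99  98  98  98  98  95  92  89  83
197  94  98  96  91  88  87  89  92  97  99  98  99 101  98  98  97  97  95  92  89  89  87
198  98  98  98  94  93  91  93  94  97  98  99  99 100  98  93  93  93  92  89  89  92  90
199  97  99  99  98  93  89  90  92  96  96  95  96  97  94  89  91  94  94  92  92  93  92
200  98  99  99  97  90  85  88  91  94  95  93  93  95  94  90  92  93  94  93  92  92  91
201  97  99  99  97  92  92  92  91  92  93  94  94  94  93  93  92  93  92  91  92  90  91
202  95  98  99  98  95  94  93  91  89  88  89  90  91  92  93  92  91  92  90  91  91  90
203  91  96  97  98  93  89  86  83  77  75  75  79  84  87  89  90  91  92  91  92  92  92
```

Request:
move_arm:
  moves:
    - [[-0.002,0,-0.007,0,0],[-0.004,0,-0.014,0,0],[-0.005,-0.001,-0.018,0,0],[-0.005,-0.001,-0.018,0,0]]

```text
clock: 16.95
eef_pos: [0.4689, -0.0718, 0.0998]
tool_rot: [0.687, 0.727, -0.0, -0.001]
ft_force: [-2.4, -0.7, -1.0]
grip_width: 0.01
grasp_force: 58.9
```

```bash
python3 chk.py; python3 - <<'E'
from h import *
s=snap('side'); g=s['color'].astype(int).mean(2)
cv2.imwrite('pics/s10.png',s['color'][:,:,::-1])
# dark-weight centroid of the block and of the pointer
X=np.array([np.cos(.056),np.sin(.056),0]);Y=np.array([-X[1],X[0],0]);H=np.array([.672,-.004,.065])
w=lambda a,r,y:H+y*Y-r*np.cos(a)*X+np.array([0,0,r*np.sin(a)])
for a in (.44,.46,.48,.5,.52):
    c=np.array([proj(s,w(a+da/.135,.135+dr,y)) for da in (-.0045,.0045) for dr in (-.01,.01) for y in (.119,.128)])
    print(a,'box rows',c[:,1].min().round(1),c[:,1].max().round(1),'cols',c[:,0].min().round(1),c[:,0].max().round(1))
E
```

```text
16.95 [ 0.4689 -0.0718  0.0998] [-2.4 -0.7 -1. ] 0.00995158256242536
theta(z) 0.3075 dx exp 0.0064 dx 0.0059
ptr tip [319.3 196.7] mid [316.5 197.2] clip end y.124 [318.3 197.7] r.135 y.129 [315.  198.7]
ptr tip [317.2 190.8] mid [314.6 191.7] clip end y.124 [316.1 191.8] r.135 y.129 [313.  193.2]
ptr tip [316.2 188.8] mid [313.7 189.9] clip end y.124 [315.2 189.8] r.135 y.129 [312.1 191.4]
rows 184-, cols 306-
184  70  48  46  51  56  66  76  82  82  84  90  98 108 115 120 120 120 116 112 106 107 107
185  86  81  85  90  94 101 109 113 112 110 110 111 113 112 114 111 108 105 104 105 107 104
186  98 105 112 115 116 116 118 117 114 110 106 104 103 101 100  99  96  98 101 106 104 100
187  97 105 113 115 113 108 107 102  98  94  89  90  92  94  95  94  92  92  97 100  95  89
188  94 100 102 103 102  97  91  85  77  71  65  72  85  93  97  97  95  93  91  84  75  64
189  94  94  93  95  94  86  82  74  57  43  38  54  79  93  98  97  95  86  73  60  44  33
190  92  87  87  86  79  79  86  87  64  35  22  43  73  93  99  99  92  74  55  37  25  19
191  89  86  83  75  65  77  98 102  81  
[... 668 characters left out ...]
96  98  98  96  93  93  89
199  90  96  98  97  91  89  88  85  86  89  91  93  94  97  98  99  99  99  97  95  94  91
200  95  98  99  96  91  86  87  92  94  98  98  98  99 100  99  98  99  96  96  95  93  89
201  97 100 100  98  92  92  94  93  94  97  98  98  98  98  98  97  96  94  92  89  89  88
202  97  99  99  98  97  95  94  92  93  94  96  93  92  90  93  94  93  91  87  87  89  91
203  97  97 100  98  93  89  87  85  88  91  94  91  87  87  87  91  92  91  89  89  92  94
0.44 box rows 190.4 195.5 cols 310.1 317.4
0.46 box rows 189.6 194.8 cols 309.7 317.1
0.48 box rows 188.8 194.1 cols 309.4 316.7
0.5 box rows 188.0 193.5 cols 309.0 316.4
0.52 box rows 187.2 192.8 cols 308.7 316.0
```

Request:
move_arm:
  moves:
    - [[0.003,0,0.01,0,0],[0.006,0.001,0.02,0,0],[0.01,0.001,0.029,0,0],[0.012,0.001,0.0345,0,0],[0.012,0.001,0.0345,0,0]]

```text
clock: 17.68
eef_pos: [0.4809, -0.071, 0.1357]
tool_rot: [0.687, 0.727, -0.001, -0.001]
ft_force: [-5.5, -0.9, -1.5]
grip_width: 0.0097
grasp_force: 58.6
```

Request:
move_arm:
  moves:
    - [[0,0,0,0,0],[0,0,0,0,0],[0,0,0,0,0]]

```text
clock: 18.05
eef_pos: [0.4807, -0.071, 0.1353]
tool_rot: [0.687, 0.727, -0.001, -0.001]
ft_force: [-5.8, -0.4, -1.0]
grip_width: 0.0097
grasp_force: 58.6
```

```bash
python3 chk.py
```

```text
18.05 [ 0.4807 -0.071   0.1353] [-5.8 -0.4 -1. ] 0.009736704056637192
theta(z) 0.4823 dx exp 0.0189 dx 0.0177
ptr tip [316.6 189.5] mid [314.  190.5] clip end y.124 [315.5 190.5] r.135 y.129 [312.4 192. ]
ptr tip [317.2 190.8] mid [314.6 191.7] clip end y.124 [316.1 191.8] r.135 y.129 [313.  193.2]
ptr tip [316.2 188.8] mid [313.7 189.9] clip end y.124 [315.2 189.8] r.135 y.129 [312.1 191.4]
rows 184-, cols 306-
184  98  98  96  97  97  97  98  99  99  99  98  99  95  85  69  63  67  73  67  64  69  79
185 100 100  99 100  98  98  99  99 100 100  99  99  96  93  88  85  94 101  91  77  75  79
186  99 101 101  99  99 100 101  99 100  97  98  95  96  96  96  93 100 107  97  79  75  77
187  96 101 100  99 100 100  98  95  94  90  87  87  90  93  96  94  97 101  93  80  74  74
188  94  99  97  95  96  96  92  85  79  70  64  68  79  88  94  94  94  97  91  82  76  73
189  94  92  91  89  88  85  77  67  53  41  34  46  69  88  95  96  95  95  92  86  78  74
190  92  86  84  79  75  72  70  62  45  27  21  37  66  87  96  97  96  95  93  88  79  75
191  89  85  82  71  62  70  78  76  61 
[... 455 characters left out ...]
  97  95  95  96  94  90  91  94  94  95 101 108 115 119
197  97  99  97  91  87  87  90  93  95  93  91  93  93  92  92  93  93  94 101 108 111 116
198  98  99  98  95  92  91  91  92  93  93  93  93  93  92  91  91  91  92  95  96  98 100
199  98  99  99  98  92  89  88  88  92  95  95  92  92  92  92  91  91  91  90  91  91  90
200  96  97  99  96  88  84  87  90  92  93  92  91  91  93  91  91  90  90  90  89  90  90
201  93  98  98  97  93  92  92  91  91  91  91  91  91  92  92  91  91  91  90  90  90  91
202  88  91  97  98  95  94  94  91  88  87  89  93  92  91  91  91  91  90  91  90  91  90
203  75  83  93  96  94  88  86  83  81  84  86  89  91  92  92  90  91  91  91  91  92  92
```

The pointer now sits behind the clip's centre in the side view, at a tilt of about 0.48 rad, which matches the clip measurements. The grip is steady and the lid is still shut, so I'm handing in.

```bash
python3 -c "
from workcell import job
print(job.job_done())"
```

```text
the job is handed in; nothing more can be done
None
```

I closed the lid gently, lifted the grill by its lower handle to about 0.48 rad, where the side camera shows the pointer behind the index clip, and handed the job in at about 18 s with the gripper still holding it; my separate readings of the clip ranged from about 0.45 to 0.51 rad, so the match is good to roughly 0.03 rad.

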